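# Shut and bolt the prop chest

### The job

Shut the lid of the model treasure chest, then bolt it: slide the wooden locking bar with the upright lug, round nose first, into the bolt housing on the chest's front until you feel it come up fully home against the hidden stop, without forcing it. Let go of the bar and leave the other things on the table where they are.

Things in the scene. Friction and masses are not known exactly. Their poses are not given: they have to be found in the camera images.
- chest: Model treasure chest, dark wood with brass bands, fixed to a plywood board (205 x 320 x 12 mm) fixed on the table. 120 mm deep (x), 190 mm wide (y), rim 90 mm and shut lid's dome 122 mm above the table. Origin: on the table under the chest's centre; -x points out of its front, +y along the front to the end with the bolt housing's mouth.
- bolt_mouth (a point): Mouth centre of the brass bolt housing on the chest's front, 70 mm above the table, 18 mm in front of the chest; axes as the chest's: the bar goes straight in along -y. Guide tunnel 24 mm wide (x), 18 high, 40 long; then an open gap of 30 mm; then a closed socket 26 x 20 mm. Housing 53 to 87 mm above the table. Flared lips stand 10 mm out round the mouth.
- stop: The hidden stop, a wooden block inside the closed socket, not visible from outside. Origin: centre of the face that the bar meets; axes as the chest's (face looks to +y). From one chest to the next it lies 92 to 122 mm beyond the mouth.
- lid (a joint): Lid angle in rad: 0 shut, grows as the front edge lifts; starts 0.4 to 0.9. The stiff hinge holds the lid wherever it is left; a push of 2 to 6 N downwards on the front half of the lid closes it.
- lid_hinge (a point): Middle of the hinge line along the chest's far top edge, 90 mm above the table; the hinge line runs along the chest's y.
- lid_press (a point): Point to press on the lid: outer surface of the barrel lid, middle of its width, 88 mm in front of the hinge line and 27 mm above it when shut. Moves with the lid. A brass catch hangs from the lid's front edge; when shut its foot lies 4 mm under the bar's path, in the gap of the bolt housing.
- bar_lug (a point): Grasp point of the loose wooden locking bar: centre of its upright lug, 18 mm wide (x), 20 long (y), 44 high, 22 mm above the bar's underside. The bar lies flat, lug upright; 192 mm long, shaft 20 mm wide, 14 high, round nose, about 0.12 kg. Axes: y runs from nose to lug, z up.
- bar_tip (a point): Foremost point of the bar's round nose, 7 mm above the bar's underside, 182 mm from bar_lug along the bar's -y; axes as the bar's.
- offcut: Plain wooden strip 150 x 22 x 10 mm without a lug, loose, not to be moved. Origin under its centre.
- mug: Brown mug, 80 mm wide, 95 mm high, loose, not to be moved. Origin under its centre.
- cup: Clear plastic cup, 76 mm wide, 100 mm high, loose, not to be moved. Origin under its centre.
- brush: Paint brush lying on the table, loose, not to be moved.
- knife: Flat spatula lying on the table, loose, not to be moved.
- pot: Small white jar, 48 mm wide, 50 mm high, on the display board beside the chest, loose, not to be moved. Origin under its centre.
- glue: White bottle, 54 mm wide, 140 mm high, loose, not to be moved. Origin under its centre.
Things that resemble listed ones, but are neither listed nor needed, are in the scene too. What is shaped like the part that bears bar_lug but purple is not meant.

How it is judged:
By the outcome, as a careful person would: the job done as asked, in the order asked, and still so for the second after the job is handed in, with the robot touching nothing.
It also fails if it takes over 61 s, if anything falls off the work surface, if the arm or the gripper's body presses on something with over 40 N, if the wrist force passes 120 N, or if a joint passes its speed limit or range.

### The arm

A 6-joint arm with a two-finger parallel gripper is mounted at the origin on the work surface. World frame = base frame: x ahead of the robot, y to its left, z up, the work surface at z = 0. Lengths are in mm, angles in degrees, forces in N, time in s.
With the tool pointing down it reaches from about 350 to 775 mm from the base axis. Payload 5.5 kg.
Tool frame: the origin (TCP) lies between the finger pads; the fingertips stand robot.nose_length ahead of it and the grasp point (between the pads) is the TCP (robot.nose_length is the distance from the TCP to the fingertips, in mm); x points along the fingers, y is the direction in which the jaws open and shut, and the axes are right-handed (so a half turn about x gives the same grasp; the last joint's range is limited). The gripper opens to 85 mm and grips with 20 to 120 N. Pads are 22 mm wide; open, the fingers measure 114 mm over their backs; the gripper's body (76 mm by 85 mm) begins 54 mm behind the grasp point. The pads swing forward as they close: fully open they stand 13 mm farther back than shut.
Start: joints at [-84.947, 17.945, 2.641, 74.691, 0, 82.002], TCP at [129.847, -560.187, 250.323] pointing down, gripper open.
Joint ranges: [-158.12, 158.12], [-49.38, 96.58], [-58.88, 72.47], [-126.05, 133.96], [-84.25, 85.87], [-180, 180]. Speed limits (degrees/s): [147.25, 147.25, 180, 180, 180, 180].

### API

Orientations are given as a 3x3 rotation matrix whose columns are the frame's x, y, z axes.
In Python, from cell import robot gives the robot as it stands.
- The arm moves only by the tool step_arm, never from a script. Its argument "rows" is a list of rows, each a list of 3 entries, a list of its own where there are three numbers: the shift along the world's x, y, z in cm, then the turn, a rotation vector about the world's x, y, z in rad, then the gripper's target within -1 to 1 (shut at 1, half-way at 0, fully open at -1). A call has 1 to 12 rows; each row is the pose to reach, as a shift and turn from the pose measured when the call began; what a row does not reach only later rows make up. A row lasts 1/10 s, in which the tool goes at most 50 mm and 8.59 degrees, less where a joint would pass 70% of its speed; a pose out of reach is approached as far as the arm can. A call with a gripper value outside its range is refused whole. The fingers move at their own pace and stop on an object; the grip force is fixed at half the most. Time passes only in rows, so rows that repeat a pose let the fingers close. It gives the time, the measured TCP pose, the force and the opening at its end, in the units of the state.
- robot.observe(): the state, without advancing time (a new reading comes with each control period).
- robot.read_camera(name): name is "side" or "top"; returns a dict with "pixels" (400x640x3 uint8, blue, green, red), "depth" (400x640 float32, mm along the optical axis (not along the pixel's ray), 0 where there is no reading), "fx", "fy", "cx", "cy" (pixels), "view" (4x4, takes a point from world to camera coordinates). Camera axes: x right, y down, z forward; pixel columns grow to the right and rows downward; lengths in mm; the calibration is good to about 2 mm. A picture is of the moment at which its call begins.
- robot.finish_job(): hands the job in, once; it reports no verdict.
The state is a dict: "time_s": time; "q": joint angles; "dq": joint speeds; "effort": joint torques, N m; "position": TCP position; "orientation": TCP orientation; "contact_force": force on the tool from outside, world axes, zero at the start; "wrist_torque": the same for the moment, N m; "opening": opening from 0.0 (shut) to 1.0 (fully open).
Only numpy, scipy, OpenCV 4.12 (cv2) and the standard library are available. Lean on these libraries where they do the work, as an engineer would, in place of code of your own. Each camera call takes 0.05 s, during which the arm holds its last target. There are 200 camera calls.

## Working session

There is one attempt and no reset: what is moved stays moved. The work goes in short steps, Python scripts to look and compute and a tool call to move; the robot and the scene stay as the last step left them, time stands still between calls to the robot, and variables do not carry over. Pictures are saved under pics/ and viewed, about 8 in all and at most 12, crops included, and the job is handed in when it is done.

Besides the shell and the picture viewer there is one more tool, called after "Request:" as a command line: name --argument value ..., lists and objects as JSON in quotes. step_arm: Moves the arm, as the interface text tells. Its arguments: {"type":"object","properties":{"rows":{"type":"array"}},"required":["rows"]}

```bash
mkdir -p pics
cat > h.py <<'E'
import numpy as np, cv2, pickle
from cell import robot
def cam(n,fn):
    c=robot.read_camera(n); pickle.dump(c,open(fn+'.pkl','wb')); cv2.imwrite(f'pics/{fn}.png',c['pixels']); return c
def ld(fn): return pickle.load(open(fn+'.pkl','rb'))
def world(c):
    v,u=np.mgrid[0:400,0:640]; d=c['depth']
    P=np.stack([(u-c['cx'])/c['fx']*d,(v-c['cy'])/c['fy']*d,d,np.ones_like(d)],-1)
    W=P@np.linalg.inv(c['view']).T; W=W[...,:3]; W[d==0]=np.nan; return W
def proj(c,p):
    q=c['view']@np.r_[p,1]; return c['fx']*q[0]/q[2]+c['cx'],c['fy']*q[1]/q[2]+c['cy']
E
python3 - <<'E'
from h import *
a=cam('top','top0');b=cam('side','side0')
s=robot.observe();print(s['position'],s['orientation'],s['contact_force'],s['opening'],robot.nose_length)
for c in(a,b):print(np.linalg.inv(c['view']).round(2),c['fx'])
E
```

```text
[ 129.79801373 -559.7270976   249.4984953 ] [[-1.22094228e-04  2.25814833e-01 -9.74170235e-01]
 [ 1.64951803e-03 -9.74168871e-01 -2.25814724e-01]
 [-9.99998632e-01 -1.63448204e-03 -2.53545242e-04]] [-0.36370752 -0.49367932  0.60766124] 1.0003408676898327 19.0
[[ 3.00000e-02 -9.90000e-01  1.50000e-01  3.48970e+02]
 [-1.00000e+00 -3.00000e-02 -2.00000e-02 -8.66000e+00]
 [ 3.00000e-02 -1.40000e-01 -9.90000e-01  1.26081e+03]
 [ 0.00000e+00  0.00000e+00  0.00000e+00  1.00000e+00]] 425.33306030044656
[[ 9.90000e-01 -7.00000e-02  1.40000e-01  2.84310e+02]
 [-1.60000e-01 -5.80000e-01  8.00000e-01 -1.22078e+03]
 [ 2.00000e-02 -8.10000e-01 -5.90000e-01  9.52060e+02]
 [ 0.00000e+00  0.00000e+00  0.00000e+00  1.00000e+00]] 506.31971782041313
```

View pics/top0.png

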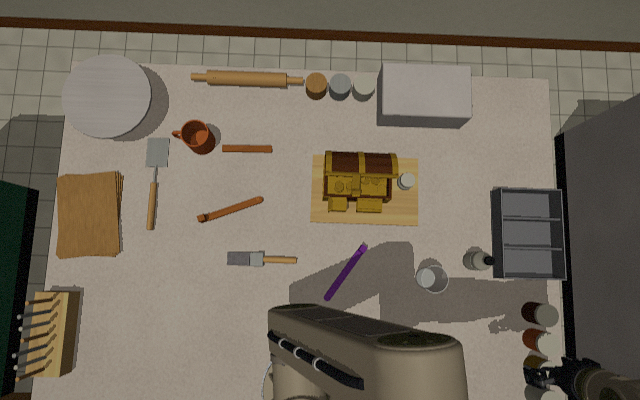

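View pics/side0.png

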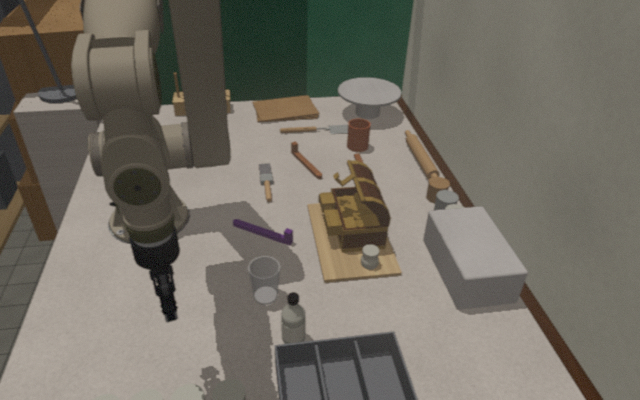

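The top view shows the bar from (200,218), lug end, to (262,198), nose. The chest is around (360,180) with its front towards the robot, and the tunnel is at (338,204). The purple decoy is at (345,270). Next I'll measure.

Run:
```python
from h import *
c=ld('top0');W=world(c);s=ld('side0');S=world(s)
def crop(c,x0,y0,w,h,k): return cv2.resize(c['pixels'][y0:y0+h,x0:x0+w],None,fx=k,fy=k,interpolation=cv2.INTER_CUBIC)
A=crop(c,190,140,240,90,3.33);B=crop(s,270,130,140,150,3.2)
A=cv2.resize(A,(800,300));B=cv2.resize(B,(280,300));
A2=cv2.copyMakeBorder(B,0,0,0,800-280,cv2.BORDER_CONSTANT)
A2[:, 290:]=cv2.resize(crop(c,305,140,120,90,4.2),(510,300))
cv2.imwrite('pics/c1.png',np.vstack([A,A2]))
# bar: pixels above table in region
def reg(W,x,y,z): return W[(W[...,0]>x[0])&(W[...,0]<x[1])&(W[...,1]>y[0])&(W[...,1]<y[1])&(W[...,2]>z[0])&(W[...,2]<z[1])]
for n,w in(('t',W),('s',S)):
    t=w[0:1]
    ctr=W[208,232]
    R=reg(w,(ctr[0]-90,ctr[0]+90),(ctr[1]-130,ctr[1]+130),(8,80))
    print(n,ctr,len(R))
    xy=R[:,:2]; r=cv2.minAreaRect(xy.astype(np.float32)); print(r, np.percentile(R[:,2],[5,50,95,100]))
    d=xy-xy.mean(0);_,_,V=np.linalg.svd(d,full_matrices=False);print('mean',xy.mean(0),V[0], (d@V[0]).min(),(d@V[0]).max())
    L=R[R[:,2]>24];print('lug',len(L),L.mean(0),L.min(0),L.max(0))
# board
b=reg(W,(400,750),(-260,60),(7,18)); print('board',cv2.minAreaRect(b[:,:2].astype(np.float32)),np.median(b[:,2]))
b=reg(S,(400,750),(-260,60),(7,18)); print('boardS',cv2.minAreaRect(b[:,:2].astype(np.float32)),np.median(b[:,2]))
h=reg(W,(400,750),(-260,60),(80,95)); print('z80-95',cv2.minAreaRect(h[:,:2].astype(np.float32)))
```

```text
t [499.5800926  223.22065999  13.35316771] 488
((487.8769226074219, 207.83560180664062), (54.40995788574219, 217.44052124023438), 21.069122314453125) [ 9.58370814 14.62351276 43.84161742 49.10769077]
mean [496.37805583 229.98519002] [-0.3652448   0.93091151] -126.08166140184646 91.15841935531101
lug 61 [466.76648877 304.40967216  41.65301965] [455.67084311 294.20159289  25.44539714] [478.6954921  316.83867279  49.10769077]
s [499.5800926  223.22065999  13.35316771] 263
((500.20001220703125, 237.11740112304688), (70.15521240234375, 215.7642364501953), 3.760039806365967) [ 8.90591904 13.28644749 43.28756101 47.18413047]
mean [496.03653021 235.13198405] [ 0.35522874 -0.93477941] -93.23552080523982 111.1187062976731
lug 47 [470.39882972 298.53458942  36.87772292] [460.79265688 286.47301677  24.29359677] [481.57042036 315.59154775  47.18413047]
board ((575.208251953125, -103.60678100585938), (346.37371826171875, 311.13604736328125), 0.28905418515205383) 12.01974032577266
boardS ((525.3148803710938, -174.9193115234375), (192.5902099609375, 317.9919738769531), 41.23588943481445) 11.18979088466483
z80-95 ((570.5619506835938, -136.6353759765625), (192.44796752929688, 157.28749084472656), 89.58155059814453)
```

View pics/c1.png

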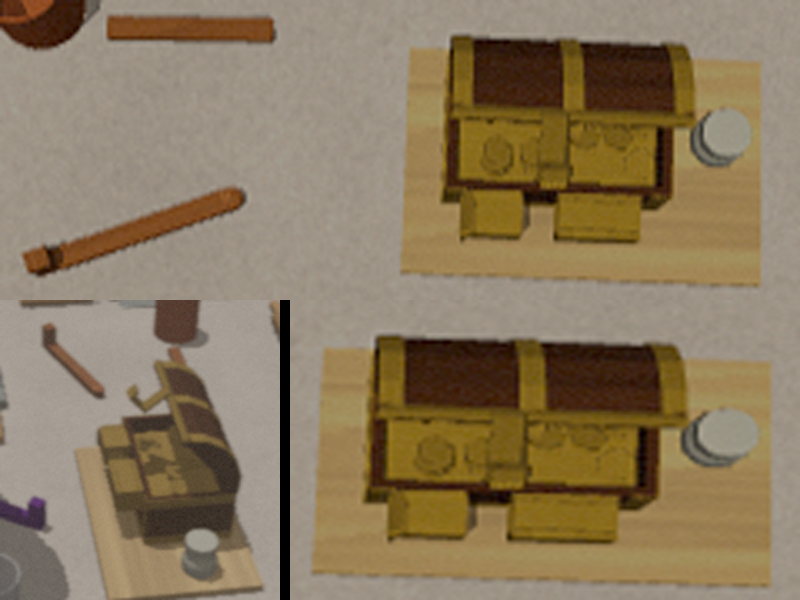

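The crops show the bar's lug at the left end, the lid half open with its catch hanging, the tunnel with its mouth on the left and the closed socket to its right. Next I'll fit the housing and board more precisely.

Run:
```python
from h import *
def unp(c,u,v,z):
    I=np.linalg.inv(c['view']);d=I[:3,:3]@np.array([(u-c['cx'])/c['fx'],(v-c['cy'])/c['fy'],1]);o=I[:3,3]
    return o+d*(z-o[2])/d[2]
c=ld('top0');W=world(c)
# board color mask
hsv=cv2.cvtColor(c['pixels'],cv2.COLOR_BGR2HSV)
print('board px',hsv[215,330],hsv[160,316],'table',hsv[240,330])
m=((hsv[...,0]>12)&(hsv[...,0]<26)&(hsv[...,1]>70)&(hsv[...,2]>95)).astype(np.uint8);m[:145]=0;m[235:]=0;m[:,:300]=0;m[:,425:]=0
cs=max(cv2.findContours(m,0,2)[0],key=cv2.contourArea)
pts=np.array([unp(c,u,v,12)[:2] for u,v in cs[:,0]]);
print('rect',cv2.minAreaRect(pts.astype(np.float32)))
# edges: left,right,bottom lines in image
for nm,f in(('front',lambda u:[(u,v) for v in [max(np.where(m[:,u])[0])]]),):
    P=np.array([unp(c,u,max(np.where(m[:,u])[0])+.5,12)[:2] for u in range(318,412)]);print(nm,np.polyfit(P[:,1],P[:,0],1),P[:,1].min())
P=np.array([unp(c,min(np.where(m[v])[0])-.5,v,12)[:2] for v in range(160,218)]);print('left',np.polyfit(P[:,0]-570,P[:,1],1))
P=np.array([unp(c,max(np.where(m[v])[0])+.5,v,12)[:2] for v in range(195,218)]);print('right',np.polyfit(P[:,0]-570,P[:,1],1))
# height map print
print('z'); 
for v in range(186,216,2): print(v,' '.join('%3.0f'%W[v,u,2] for u in range(318,402,3)))
for n in('top0','side0'):
    w=world(ld(n));k=(w[...,2]>80)&(w[...,2]<93)&(w[...,0]>450)&(w[...,0]<530)&(w[...,1]<40)&(w[...,1]>-200);Q=w[k]
    print(n,len(Q),Q.min(0),Q.max(0))
    for y0 in range(-150,40,10):
        q=Q[(Q[:,1]>=y0)&(Q[:,1]<y0+10)]
        if len(q):print(y0,len(q),q[:,0].min().round(),q[:,0].max().round(),q[:,2].mean().round(1))
```

```text
board px [ 20 120 161] [ 19 116 156] table [ 17  38 154]
rect ((573.6671752929688, -165.78355407714844), (318.05029296875, 217.69879150390625), 89.60868835449219)
front [7.22500890e-03 4.66057049e+02] -306.2110129033451
left [-4.85867482e-03 -6.65952481e+00]
right [-5.33214772e-03 -3.26120494e+02]
z
186  11  15  89  63  64  67  83  81  84  64  79 164 167 165  70  64  63  62  67  67  77  82  83  69  90  13   7  27
188  12  12  89  68  65  67  77  83  83  64  80 168 166 169  69  65  65  67  69  64  78  78  82  67  89  11   8  11
190  13   6  87  70  64  62  77  83  76  72  73 165 195 194  65  69  66  67  68  64  78  81  79  68  90  13  11  10
192  10  13  90  68  64  66  67  79  65  66  64  69 191 192  66  65  65  63  66  65  66  72  79  71  95  17  11  11
194  10  10  93  95  92  89  89  92  92  90  90  93 188 190  65  68  69  63  65  67  67  70  67  72  90  14  17  14
196  13  14  91  89  88  92  95  93  91  91  92  93  87  90  93  87  91  89  89  92  90  91  91  90  88  12  11  15
198  12  12  54  57  88  90  86  89  85  86  63  68  65  87  91  93  88  89  86  87  86  89  90  89  93
[... 843 characters left out ...]
0   9  12  10   9  11  11  10   9  11  11  15  14  11  12  14  12   9   9  10  12  11  11   8  16
top0 514 [ 494.13734156 -199.3427869    80.41600427] [529.96541278 -55.814097    92.8227379 ]
-150 42 495.0 530.0 86.6
-140 21 496.0 530.0 87.2
-110 36 495.0 529.0 87.1
-100 39 495.0 529.0 87.2
-90 48 496.0 528.0 87.0
-80 38 497.0 528.0 86.6
-70 47 496.0 530.0 87.3
-60 22 494.0 530.0 87.2
side0 320 [ 496.3700874  -199.82360788   80.06630238] [529.99365863 -54.39951692  91.20773253]
-150 28 497.0 530.0 85.9
-140 6 498.0 528.0 85.1
-120 5 505.0 525.0 84.4
-110 33 498.0 530.0 85.5
-100 21 499.0 529.0 85.6
-90 22 499.0 530.0 85.9
-80 25 499.0 529.0 86.0
-70 29 496.0 528.0 85.7
-60 7 497.0 526.0 85.8
```

Run:
```python
from h import *
from scipy.optimize import least_squares
def unp(c,u,v,z):
    I=np.linalg.inv(c['view']);d=I[:3,:3]@np.array([(u-c['cx'])/c['fx'],(v-c['cy'])/c['fy'],1]);o=I[:3,3]
    return o+d*(z-o[2])/d[2]
c=ld('top0');W=world(c)
P=W[150:196,320:400].reshape(-1,3);P=P[(P[:,2]>97)&(P[:,0]>520)]
lid=P[P[:,0]>555]
print('lid y range',np.percentile(lid[:,1],[0,1,99,100]),'x',lid[:,0].min(),lid[:,0].max())
# front edge of chest rim where z~90 next to gap
for u in(325,346,349,352,388,391): print(u,[ (v,W[v,u].round(0)) for v in (195,196,197,198)], unp(c,u,197.5,90).round(1))
print('chest L/R edges',unp(c,322.5,190,90).round(1),unp(c,391.5,190,90).round(1))
for u in range(322,342,1): print(u,W[204,u].round(),end=' ')
# lid fit: dome points mid
def f(p):
    hx,th=p; dx=lid[:,0]-hx+0.006*(lid[:,1]+130)*-1;dz=lid[:,2]-90
    # rotate back to shut
    x=dx*np.cos(th)-dz*np.sin(th); z=dx*np.sin(th)+dz*np.cos(th)
    return np.hypot(x+60,z+40.25)-72.25
for h0 in(610,630,650):
    r=least_squares(f,[h0,.8],loss='soft_l1',f_scale=4);print('fit',r.x,r.cost)
for hx in(625,630,635,640,645):
    r=least_squares(lambda t:f([hx,t[0]]),[.8],loss='soft_l1',f_scale=4);print(hx,r.x,r.cost)
q=lid[(abs(lid[:,1]+130)<15)]
for x0 in range(555,650,8):
    k=q[(q[:,0]>=x0)&(q[:,0]<x0+8)]
    if len(k):print(x0,k[:,2].mean().round(1),len(k))
```

```text
lid y range [-232.50600844 -230.28092295  -42.50152083  -42.04508675] x 555.0172894787861 656.813676954578
325 [(195, array([535., -47.,  90.])), (196, array([532., -47.,  92.])), (197, array([531., -47.,  78.])), (198, array([531., -48.,  59.]))] [527.8 -47.   90. ]
346 [(195, array([ 537., -106.,   88.])), (196, array([ 534., -106.,   88.])), (197, array([ 531., -105.,   91.])), (198, array([ 529., -106.,   83.]))] [ 529.6 -105.5   90. ]
349 [(195, array([ 537., -114.,   90.])), (196, array([ 534., -114.,   89.])), (197, array([ 533., -115.,   81.])), (198, array([ 532., -116.,   65.]))] [ 529.9 -113.9   90. ]
352 [(195, array([ 522., -113.,  183.])), (196, array([ 535., -122.,   88.])), (197, array([ 532., -123.,   85.])), (198, array([ 532., -124.,   68.]))] [ 530.2 -122.3   90. ]
388 [(195, array([ 541., -224.,   86.])), (196, array([ 537., -223.,   92.])), (197, array([ 535., -223.,   91.])), (198, array([ 532., -223.,   90.]))] [ 533.4 -223.2   90. ]
391 [(195, array([ 541., -232.,   88.])), (196, array([ 537., -231.,   95.])), (197, array([ 535., -232.,   91.])), (198, array(
[... 310 characters left out ...]
  86.] 332 [511. -67.  83.] 333 [510. -70.  93.] 334 [511. -73.  85.] 335 [511. -76.  84.] 336 [511. -78.  88.] 337 [510. -81.  91.] 338 [511. -84.  86.] 339 [511. -87.  86.] 340 [511. -89.  90.] 341 [512. -92.  84.] fit [512.63530467   3.43704234] 4921.091127317973
fit [650.87505255   0.88631367] 4921.091127317975
fit [650.87505177   0.88631367] 4921.091127317943
625 [1.04614397] 33952.555090299735
630 [1.00895517] 26141.664314167934
635 [0.97573971] 18775.39518718615
640 [0.94580249] 12293.662653444622
645 [0.91797145] 7356.189429029113
555 177.0 27
563 182.1 21
571 186.7 34
579 184.4 32
587 181.7 33
595 181.1 33
603 178.8 25
611 174.4 31
619 170.9 34
627 164.0 25
635 156.0 22
643 148.0 11
```

Request:
step_arm --rows '[[[12, 11, 0], [0, 0, 0], 1], [[24, 21, 0], [0, 0, 0], 1], [[36, 32, 0], [0, 0, 0], 1], [[47.3, 42.4, 0], [0, 0, 0], 1], [[47.3, 42.4, 0], [0, 0, 0], 1], [[47.3, 42.4, 0], [0, 0, 0], 1], [[47.3, 42.4, 0], [0, 0, 0], 1], [[47.3, 42.4, 0], [0, 0, 0], 1], [[47.3, 42.4, 0], [0, 0, 0], 1], [[47.3, 42.4, 0], [0, 0, 0], 1], [[47.3, 42.4, 0], [0, 0, 0], 1], [[47.3, 42.4, 0], [0, 0, 0], 1]]'

```text
time_s: 1.3
position: [577.5, -157.7, 249.2]
orientation: [[-0.001, 0.226, -0.974], [0.002, -0.974, -0.226], [-1.0, -0.002, 0.0]]
contact_force: [0.1, -1.0, 0.1]
opening: 0.001
```

Request:
step_arm --rows '[[[2.5, 2.2, -3.0], [0, 0, 0], 1], [[2.5, 2.2, -5.0], [0, 0, 0], 1], [[1.8, 2.2, -5.5], [0, 0, 0], 1], [[1.0, 2.2, -6.0], [0, 0, 0], 1], [[0.3, 2.2, -6.8], [0, 0, 0], 1], [[-0.4, 2.2, -7.5], [0, 0, 0], 1], [[-0.9, 2.2, -8.3], [0, 0, 0], 1], [[-1.5, 2.2, -9.1], [0, 0, 0], 1], [[-1.8, 2.2, -9.8], [0, 0, 0], 1], [[-2.0, 2.2, -10.5], [0, 0, 0], 1]]'

```text
time_s: 2.3
position: [556.2, -135.6, 143.3]
orientation: [[-0.003, 0.226, -0.974], [0.002, -0.974, -0.226], [-1.0, -0.002, 0.002]]
contact_force: [-4.1, -0.4, 4.2]
opening: -0.002
```

Request:
step_arm --rows '[[[0, 0, -0.3], [0, 0, 0], 1], [[0, 0, -0.6], [0, 0, 0], 1]]'

```text
time_s: 2.5
position: [555.6, -135.6, 136.5]
orientation: [[-0.004, 0.225, -0.974], [0.002, -0.974, -0.225], [-1.0, -0.003, 0.004]]
contact_force: [-3.8, 1.1, 3.1]
opening: -0.005
```

Request:
step_arm --rows '[[[0, 0, -0.2], [0, 0, 0], 1]]'

```text
time_s: 2.6
position: [555.6, -135.8, 134.4]
orientation: [[-0.005, 0.225, -0.974], [0.002, -0.974, -0.225], [-1.0, -0.003, 0.004]]
contact_force: [-6.1, 0.8, 15.7]
opening: 0.003
```

Request:
step_arm --rows '[[[0, 0, -0.2], [0, 0, 0], 1]]'

```text
time_s: 2.7
position: [555.8, -135.8, 134.2]
orientation: [[-0.004, 0.225, -0.974], [0.001, -0.974, -0.225], [-1.0, -0.002, 0.003]]
contact_force: [-10.6, 3.8, 26.0]
opening: 0.003
```

Request:
step_arm --rows '[[[0, 0, 3], [0, 0, 0], 1], [[0, 0, 8], [0, 0, 0], 0.5], [[0, 5, 12], [0, 0, 0], 0], [[-2, 10, 12], [0, 0, 0], 0], [[-4, 15, 12], [0, 0, 0], 0], [[-5, 20, 12], [0, 0, 0], 0], [[-6, 25, 12], [0, 0, 0], 0]]'

```text
time_s: 3.4
position: [500.7, 96.1, 254.8]
orientation: [[-0.0, 0.225, -0.974], [0.002, -0.974, -0.225], [-1.0, -0.002, -0.0]]
contact_force: [0.9, 0.0, 0.1]
opening: 0.495
```

Run:
```python
from h import *
from scipy.optimize import least_squares
for n in('top0','side0'):
    w=world(ld(n)).reshape(-1,3)
    w=w[(w[:,0]>440)&(w[:,0]<545)&(w[:,1]>115)&(w[:,1]<330)]
    sh=w[(w[:,2]>9.5)&(w[:,2]<20)]
    # axis line: keep within 16 of coarse line
    d=np.array([-.36,.933]);nrm=np.array([.933,.36]);p0=np.array([469,304.])
    for _ in range(4):
        t=(sh[:,:2]-p0)@d;s=(sh[:,:2]-p0)@nrm;k=(abs(s)<14)&(t>-185)&(t<-12)
        a,b=np.polyfit(t[k],s[k],1);d=d+a*nrm;d/=np.linalg.norm(d);nrm=np.array([d[1],-d[0]]);p0=p0+b*nrm
    s=(sh[:,:2]-p0)@nrm
    L=w[w[:,2]>36]
    print(n,'yaw',np.degrees(np.arctan2(-d[0],d[1])),'pt',p0,'tmin',((sh[:,:2]-p0)@d)[abs(s)<12].min(),'w',np.percentile(s[k],[2,98]),'lugtop n',len(L),L.mean(0),cv2.minAreaRect(L[:,:2].astype(np.float32)), 't',((L[:,:2]-p0)@d).min(),((L[:,:2]-p0)@d).max())
c=cam('top','top1');cam('side','side1')
A=c['pixels'][140:230,190:430];A=cv2.resize(A,(800,300),interpolation=cv2.INTER_CUBIC)
B=cv2.resize(ld('side1')['pixels'][110:290,230:430],None,fx=1.66,fy=1.66,interpolation=cv2.INTER_CUBIC)
B=cv2.copyMakeBorder(B,0,0,0,800-B.shape[1],cv2.BORDER_CONSTANT);cv2.imwrite('pics/c2.png',np.vstack([A,B]))
W=world(c);k=W[150:200,320:400].reshape(-1,3);print('lid max z',np.nanpercentile(k[:,2],[90,99]))
print(robot.observe()['contact_force'])
```

```text
top0 yaw 21.462517837381288 pt [468.00532328 303.60905102] tmin -178.9708849633059 w [-9.93765995  9.82399218] lugtop n 51 [467.3824653  305.27889736  43.85103915] ((467.7068786621094, 305.2530212402344), (18.298145294189453, 20.610519409179688), 19.4151554107666) t -8.93926153077995 12.263997124684513
side0 yaw 20.636863884375366 pt [470.34274438 304.50902276] tmin -185.0967255364747 w [-11.33003404  12.08927058] lugtop n 25 [470.72321691 299.61441943  42.43119774] ((469.93341064453125, 300.4643859863281), (19.16543960571289, 24.543371200561523), 25.526575088500977) t -16.404023469173865 9.387922776626441
lid max z [122.74941115 126.16734639]
[ 0.14174563 -0.02614387  0.02875112]
```

View pics/c2.png

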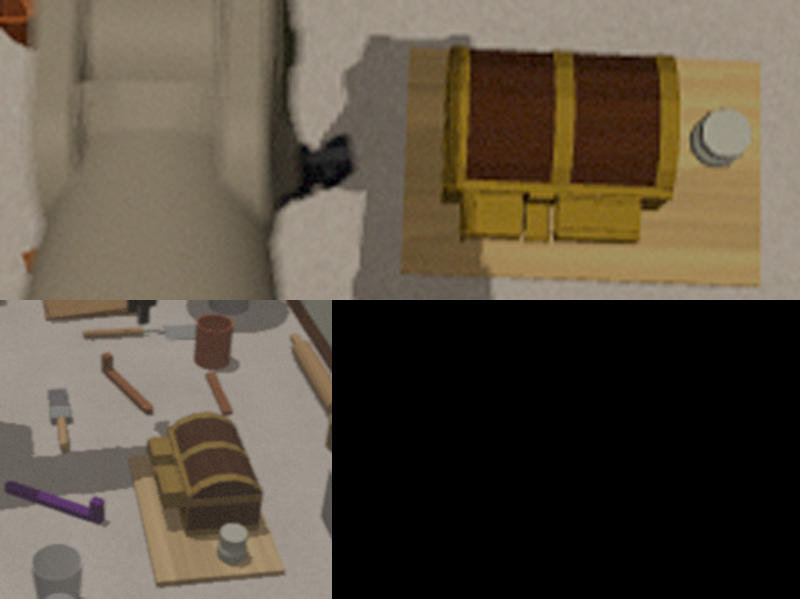

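```bash
python3 -c "
from h import *
print(robot.observe()['q'])"
```

```text
[  2.12576604  10.61020971  -6.36498309  73.09936403   0.20750274
 168.6666386 ]
```

Request:
step_arm --rows '[[[-1, 4, -1], [0, 0, 0.14], 0], [[-1, 8, -3], [0, 0, 0.29], 0], [[-2, 12, -5], [0, 0, 0.43], 0], [[-2, 16, -7], [0, 0, 0.57], 0], [[-3.2, 20.8, -9], [0, 0, 0.72], 0], [[-3.2, 20.8, -11], [0, 0, 0.86], 0], [[-3.2, 20.8, -13], [0, 0, 1.0], 0], [[-3.2, 20.8, -14], [0, 0, 1.15], 0], [[-3.2, 20.8, -14], [0, 0, 1.29], 0], [[-3.2, 20.8, -14], [0, 0, 1.43], 0], [[-3.2, 20.8, -14], [0, 0, 1.57], 0], [[-3.2, 20.8, -14], [0, 0, 1.717], 0]]'

```text
time_s: 4.7
position: [469.2, 307.6, 114.7]
orientation: [[-0.001, 0.926, 0.377], [-0.001, 0.377, -0.926], [-1.0, -0.002, 0.0]]
contact_force: [-0.5, -0.3, -0.4]
opening: 0.501
```

Request:
step_arm --rows '[[[0, 0, 0], [0, 0, 0], 0]]'

```text
time_s: 4.8
position: [470.7, 307.6, 114.6]
orientation: [[0.0, 0.926, 0.377], [-0.0, 0.377, -0.926], [-1.0, -0.0, 0.0]]
contact_force: [0.5, -0.4, 0.3]
opening: 0.497
```

Request:
step_arm --rows '[[[-0.2, -0.35, -2], [0, 0, -0.014], 0], [[-0.2, -0.35, -4.5], [0, 0, -0.014], 0], [[-0.2, -0.35, -7], [0, 0, -0.014], 0], [[-0.2, -0.35, -8.75], [0, 0, -0.014], 0], [[-0.2, -0.35, -8.75], [0, 0, -0.014], 0]]'

```text
time_s: 5.3
position: [467.7, 303.1, 24.5]
orientation: [[-0.003, 0.933, 0.361], [-0.002, 0.361, -0.933], [-1.0, -0.004, 0.0]]
contact_force: [-0.6, -0.4, 1.3]
opening: 0.498
```

Request:
step_arm --rows '[[[0, 0, 0], [0, 0, 0], 0.3], [[0, 0, 0], [0, 0, 0], 0.5], [[0, 0, 0], [0, 0, 0], 0.7], [[0, 0, 0], [0, 0, 0], 1], [[0, 0, 0], [0, 0, 0], 1], [[0, 0, 0], [0, 0, 0], 1]]'

```text
time_s: 5.9
position: [468.6, 303.4, 25.6]
orientation: [[-0.001, 0.933, 0.361], [-0.001, 0.361, -0.933], [-1.0, -0.002, 0.001]]
contact_force: [0.9, -0.7, 5.2]
opening: 0.201
```

Request:
step_arm --rows '[[[0, 0, 3], [0, 0, 0], 1], [[0, 0, 7], [0, 0, 0], 1], [[0, 0, 10], [0, 0, -0.1], 1], [[1, -3, 10], [0, 0, -0.2], 1], [[2, -6, 10], [0, 0, -0.3], 1], [[3, -9, 10], [0, 0, -0.375], 1], [[4, -12, 10], [0, 0, -0.375], 1], [[4.6, -13.6, 10], [0, 0, -0.375], 1], [[4.6, -13.6, 10], [0, 0, -0.375], 1], [[4.6, -13.6, 10], [0, 0, -0.375], 1]]'

```text
time_s: 6.9
position: [514.2, 167.3, 125.1]
orientation: [[-0.003, 1.0, -0.007], [-0.0, -0.007, -1.0], [-1.0, -0.003, 0.0]]
contact_force: [-0.2, -0.0, -1.0]
opening: 0.201
```

Run:
```python
from h import *
c=cam('top','top2');s=cam('side','side2');o=robot.observe();print(o['position'],o['orientation'].round(4) if hasattr(o['orientation'],'round') else o['orientation'],o['contact_force'],o['opening'])
A=cv2.resize(c['pixels'][165:225,240:400],(800,300),interpolation=cv2.INTER_CUBIC)
B=cv2.resize(s['pixels'][130:250,270:410],(350,300),interpolation=cv2.INTER_CUBIC)
B=cv2.copyMakeBorder(B,0,0,0,450,cv2.BORDER_CONSTANT);cv2.imwrite('pics/c3.png',np.vstack([A,B]))
W=world(c);
for n,w in(('t',W),('s',world(s))):
    k=(w[...,0]>485)&(w[...,0]<545)&(w[...,1]<125)&(w[...,1]>-40)&(w[...,2]>60)&(w[...,2]<135)
    Q=w[k];print(n,len(Q),Q.min(0),Q.max(0))
    for y in range(-40,130,15):
        q=Q[(Q[:,1]>=y)&(Q[:,1]<y+15)]
        if len(q):print(y,len(q),q.mean(0).round(1),q[:,0].min().round(1),q[:,0].max().round(1))
```

```text
[514.02961586 168.11766135 125.30547597] [[-2.4e-03  1.0e+00 -5.3e-03]
 [-2.0e-04 -5.3e-03 -1.0e+00]
 [-1.0e+00 -2.4e-03  2.0e-04]] [ 0.45314409 -0.09331866 -1.7545527 ] 0.20089268157000292
t 396 [503.08689282 -11.10718944  96.4299826 ] [524.24066685 124.96137619 119.44743618]
-25 3 [513.6 -11.  112.6] 510.9 516.0
-10 37 [512.3  -2.5 112. ] 503.1 521.6
5 46 [512.8  12.  112.3] 503.3 524.2
20 41 [513.5  27.6 113.2] 503.6 524.2
35 46 [513.6  42.4 113. ] 503.4 523.2
50 42 [512.4  57.4 113. ] 503.7 522.7
65 46 [512.6  72.3 111.8] 503.4 522.2
80 42 [512.1  87.3 112.7] 503.6 523.5
95 46 [514.4 102.2 113.3] 503.7 524.0
110 47 [513.3 118.  113.2] 503.9 523.8
s 214 [505.38067177 -17.06767474  96.96114929] [526.66904076 124.86818484 118.85660138]
-25 13 [516.2 -12.7 108.2] 509.9 521.9
-10 38 [515.2  -3.  108.7] 505.9 526.7
5 20 [514.8  13.8 111.6] 505.7 526.2
20 20 [515.3  27.1 111.3] 506.2 525.5
35 22 [514.2  41.2 112. ] 505.4 525.7
50 21 [515.9  58.1 111.2] 506.2 526.4
65 17 [514.9  71.7 111.8] 507.1 523.8
80 23 [514.9  86.6 110.8] 506.4 525.6
95 20 [515.  103.4 110.9] 506.4 526.3
110 20 [515.  118.2 112.2] 506.2 525.3
```

View pics/c3.png

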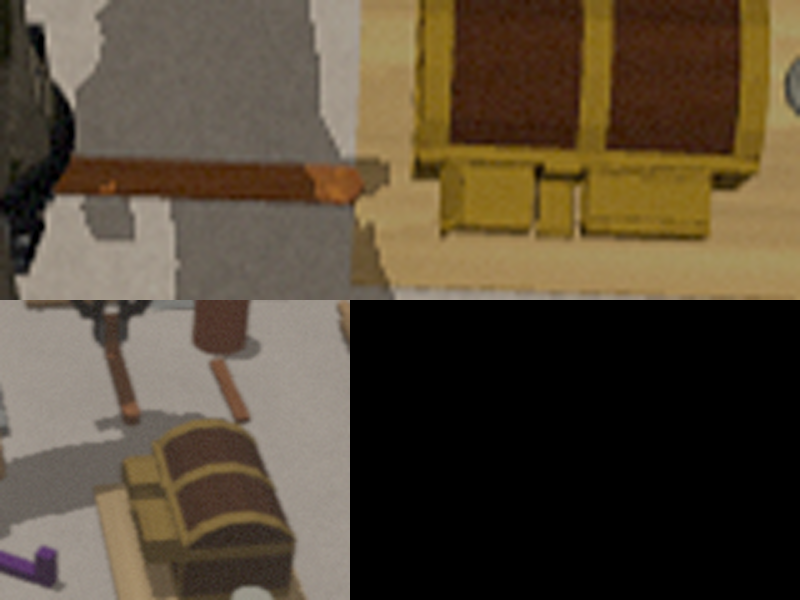

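Request:
step_arm --rows '[[[0, 0, -2], [0, 0, 0], 1], [[0, 0, -3.65], [0, 0, 0], 1], [[0, -1, -3.65], [0, 0, 0], 1], [[0, -2, -3.65], [0, 0, 0], 1], [[0, -3, -3.65], [0, 0, 0], 1], [[0, -3.5, -3.65], [0, 0, 0], 1], [[0, -3.5, -3.65], [0, 0, 0], 1]]'

```text
time_s: 7.7
position: [514.6, 132.1, 89.6]
orientation: [[-0.001, 1.0, -0.007], [-0.0, -0.007, -1.0], [-1.0, -0.001, 0.0]]
contact_force: [-0.4, -0.2, -1.9]
opening: 0.201
```

Run:
```python
from h import *
c=cam('top','top3');s=cam('side','side3');o=robot.observe();print(o['position'],o['orientation'].round(4),o['contact_force'])
A=cv2.resize(c['pixels'][180:220,280:400],(800,267),interpolation=cv2.INTER_CUBIC)
B=cv2.resize(s['pixels'][150:230,290:400],(440,320),interpolation=cv2.INTER_CUBIC)
B=cv2.copyMakeBorder(B,0,0,0,360,cv2.BORDER_CONSTANT);cv2.imwrite('pics/c4.png',np.vstack([A,B]))
for n,w in(('t',world(c)),('s',world(s))):
    for y0,y1 in((-40,0),(0,40),(40,85),(-105,-58),(-160,-125)):
        k=(w[...,0]>480)&(w[...,0]<527)&(w[...,1]<y1)&(w[...,1]>y0)&(w[...,2]>65)&(w[...,2]<100)
        q=w[k]; print(n,y0,len(q),np.median(q,0).round(1),np.percentile(q[:,0],[1,99]).round(1))
```

```text
[514.39064217 132.8242644   89.30784676] [[-1.6e-03  1.0e+00 -6.1e-03]
 [ 2.0e-04 -6.1e-03 -1.0e+00]
 [-1.0e+00 -1.6e-03 -2.0e-04]] [ 0.36251803 -0.35652116 -2.06433905]
t -40 105 [513.  -19.8  77.8] [503.9 523.4]
t 0 114 [514.2  19.7  77.7] [503.9 524. ]
t 40 119 [513.4  64.3  78. ] [504.2 524.1]
t -105 205 [510.3 -81.   86.6] [495.1 526.1]
t -160 120 [ 507.9 -146.5   86.5] [494.8 526.6]
s -40 61 [515.5 -20.   76.4] [506.1 526.7]
s 0 51 [515.6  20.1  76.2] [506.6 525.4]
s 40 64 [515.9  62.4  76.4] [506.8 526.7]
s -105 125 [509.5 -81.2  85.7] [496.2 525.7]
s -160 64 [ 507.9 -149.    85.5] [497.  525.4]
```

View pics/c4.png

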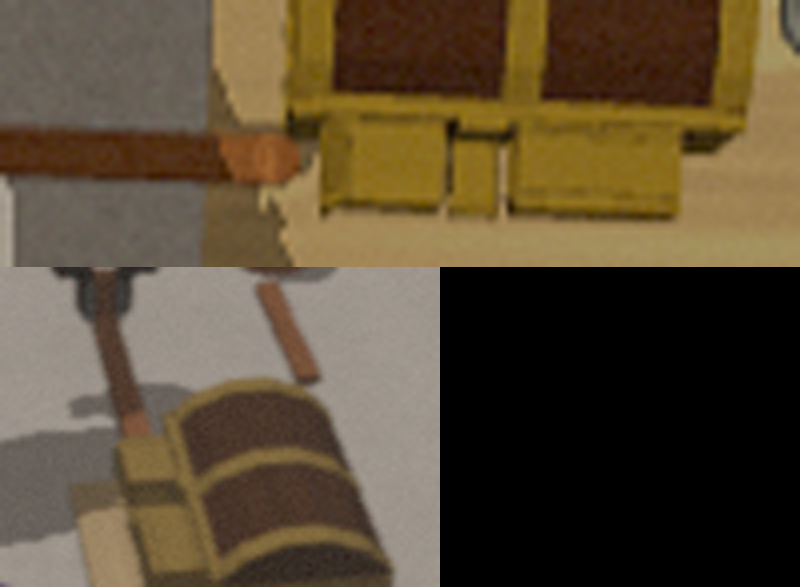

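Request:
step_arm --rows '[[[-0.05, 0, -0.1], [0, 0, 0], 1], [[-0.05, -0.5, -0.1], [0, 0, 0], 1], [[-0.05, -1, -0.1], [0, 0, 0], 1]]'

```text
time_s: 8.1
position: [513.8, 122.8, 88.2]
orientation: [[-0.002, 1.0, -0.005], [0.0, -0.005, -1.0], [-1.0, -0.002, -0.0]]
contact_force: [0.7, -0.4, -1.3]
opening: 0.201
```

Request:
step_arm --rows '[[[0, -0.5, 0], [0, 0, 0], 1], [[0, -1, 0], [0, 0, 0], 1], [[0, -1.5, 0], [0, 0, 0], 1]]'

```text
time_s: 8.4
position: [513.8, 107.2, 88.2]
orientation: [[-0.002, 1.0, -0.006], [0.0, -0.006, -1.0], [-1.0, -0.002, -0.0]]
contact_force: [0.8, -0.7, -2.1]
opening: 0.201
```

Request:
step_arm --rows '[[[0, -0.5, 0], [0, 0, 0], 1], [[0, -1, 0], [0, 0, 0], 1], [[0, -1.5, 0], [0, 0, 0], 1]]'

```text
time_s: 8.7
position: [513.8, 91.7, 88.2]
orientation: [[-0.002, 1.0, -0.006], [0.0, -0.006, -1.0], [-1.0, -0.002, -0.0]]
contact_force: [0.1, -0.1, -1.9]
opening: 0.203
```

Request:
step_arm --rows '[[[0, -0.5, 0], [0, 0, 0], 1], [[0, -1, 0], [0, 0, 0], 1], [[0, -1.5, 0], [0, 0, 0], 1], [[0, -2, 0], [0, 0, 0], 1]]'

```text
time_s: 9.1
position: [513.7, 71.3, 88.2]
orientation: [[-0.002, 1.0, -0.006], [0.0, -0.006, -1.0], [-1.0, -0.002, 0.0]]
contact_force: [0.6, -0.1, -1.6]
opening: 0.203
```

Request:
step_arm --rows '[[[0, -0.5, 0], [0, 0, 0], 1], [[0, -1, 0], [0, 0, 0], 1], [[0, -1.5, 0], [0, 0, 0], 1], [[0, -2, 0], [0, 0, 0], 1], [[0, -2.5, 0], [0, 0, 0], 1]]'

```text
time_s: 9.6
position: [513.8, 45.9, 88.2]
orientation: [[-0.002, 1.0, -0.006], [0.0, -0.006, -1.0], [-1.0, -0.002, 0.0]]
contact_force: [0.0, 0.4, -1.9]
opening: 0.201
```

Request:
step_arm --rows '[[[0, -0.3, 0], [0, 0, 0], 1], [[0, -0.5, 0], [0, 0, 0], 1], [[0, -0.7, 0], [0, 0, 0], 1], [[0, -0.9, 0], [0, 0, 0], 1]]'

```text
time_s: 10.0
position: [513.7, 36.8, 88.2]
orientation: [[-0.002, 1.0, -0.006], [0.0, -0.006, -1.0], [-1.0, -0.002, -0.0]]
contact_force: [0.1, -0.1, -1.2]
opening: 0.202
```

Request:
step_arm --rows '[[[0, -0.1, 0], [0, 0, 0], 1], [[0, -0.2, 0], [0, 0, 0], 1], [[0, -0.3, 0], [0, 0, 0], 1]]'

```text
time_s: 10.3
position: [513.8, 33.9, 88.3]
orientation: [[-0.002, 1.0, -0.005], [0.0, -0.005, -1.0], [-1.0, -0.002, -0.0]]
contact_force: [-0.8, -0.1, -0.7]
opening: 0.203
```

Request:
step_arm --rows '[[[0, -0.1, 0], [0, 0, 0], 1], [[0, -0.2, 0], [0, 0, 0], 1], [[0, -0.3, 0], [0, 0, 0], 1]]'

```text
time_s: 10.6
position: [513.8, 30.8, 88.2]
orientation: [[-0.002, 1.0, -0.005], [0.0, -0.005, -1.0], [-1.0, -0.002, -0.0]]
contact_force: [0.1, 0.9, -1.5]
opening: 0.201
```

Request:
step_arm --rows '[[[0, -0.1, 0], [0, 0, 0], 1], [[0, -0.2, 0], [0, 0, 0], 1], [[0, -0.3, 0], [0, 0, 0], 1]]'

```text
time_s: 10.9
position: [513.8, 27.7, 88.2]
orientation: [[-0.002, 1.0, -0.005], [0.0, -0.005, -1.0], [-1.0, -0.002, -0.0]]
contact_force: [-0.6, 0.3, -1.3]
opening: 0.199
```

Request:
step_arm --rows '[[[0, -0.1, 0], [0, 0, 0], 1], [[0, -0.2, 0], [0, 0, 0], 1], [[0, -0.3, 0], [0, 0, 0], 1]]'

```text
time_s: 11.2
position: [513.7, 24.6, 88.2]
orientation: [[-0.002, 1.0, -0.005], [0.0, -0.005, -1.0], [-1.0, -0.002, -0.0]]
contact_force: [0.1, 0.1, -1.4]
opening: 0.204
```

Request:
step_arm --rows '[[[0, -0.1, 0], [0, 0, 0], 1], [[0, -0.2, 0], [0, 0, 0], 1], [[0, -0.3, 0], [0, 0, 0], 1]]'

```text
time_s: 11.5
position: [513.8, 21.5, 88.2]
orientation: [[-0.002, 1.0, -0.005], [0.0, -0.005, -1.0], [-1.0, -0.002, -0.0]]
contact_force: [-0.2, -0.4, -0.9]
opening: 0.202
```

Request:
step_arm --rows '[[[0, -0.1, 0], [0, 0, 0], 1], [[0, -0.2, 0], [0, 0, 0], 1], [[0, -0.3, 0], [0, 0, 0], 1]]'

```text
time_s: 11.8
position: [513.8, 18.4, 88.2]
orientation: [[-0.002, 1.0, -0.005], [0.0, -0.005, -1.0], [-1.0, -0.002, -0.0]]
contact_force: [0.0, 0.0, -1.6]
opening: 0.206
```

Request:
step_arm --rows '[[[0, -0.1, 0], [0, 0, 0], 1], [[0, -0.2, 0], [0, 0, 0], 1], [[0, -0.3, 0], [0, 0, 0], 1]]'

```text
time_s: 12.1
position: [513.8, 15.4, 88.2]
orientation: [[-0.002, 1.0, -0.005], [0.0, -0.005, -1.0], [-1.0, -0.002, -0.0]]
contact_force: [0.5, 0.2, -0.7]
opening: 0.204
```

Request:
step_arm --rows '[[[0, -0.1, 0], [0, 0, 0], 1], [[0, -0.2, 0], [0, 0, 0], 1], [[0, -0.3, 0], [0, 0, 0], 1]]'

```text
time_s: 12.4
position: [513.7, 12.3, 88.2]
orientation: [[-0.002, 1.0, -0.005], [0.0, -0.005, -1.0], [-1.0, -0.002, -0.0]]
contact_force: [-0.3, 0.1, -1.3]
opening: 0.196
```

Request:
step_arm --rows '[[[0, -0.1, 0], [0, 0, 0], 1], [[0, -0.2, 0], [0, 0, 0], 1]]'

```text
time_s: 12.6
position: [513.8, 10.2, 88.2]
orientation: [[-0.002, 1.0, -0.005], [0.0, -0.005, -1.0], [-1.0, -0.002, -0.0]]
contact_force: [-0.5, -0.2, -1.3]
opening: 0.204
```

Request:
step_arm --rows '[[[0, -0.1, 0], [0, 0, 0], 1], [[0, -0.2, 0], [0, 0, 0], 1]]'

```text
time_s: 12.8
position: [513.8, 8.1, 88.2]
orientation: [[-0.002, 1.0, -0.005], [0.0, -0.005, -1.0], [-1.0, -0.002, -0.0]]
contact_force: [-0.3, -0.0, -1.4]
opening: 0.203
```

Request:
step_arm --rows '[[[0, -0.1, 0], [0, 0, 0], 1], [[0, -0.2, 0], [0, 0, 0], 1]]'

```text
time_s: 13.0
position: [513.7, 6.0, 88.2]
orientation: [[-0.002, 1.0, -0.005], [0.0, -0.005, -1.0], [-1.0, -0.002, -0.0]]
contact_force: [0.2, 0.1, -1.6]
opening: 0.206
```

Request:
step_arm --rows '[[[0, -0.1, 0], [0, 0, 0], 1], [[0, -0.2, 0], [0, 0, 0], 1]]'

```text
time_s: 13.2
position: [513.8, 3.9, 88.2]
orientation: [[-0.002, 1.0, -0.005], [0.0, -0.005, -1.0], [-1.0, -0.002, -0.0]]
contact_force: [0.9, 0.6, -1.0]
opening: 0.202
```

Request:
step_arm --rows '[[[0, -0.1, 0], [0, 0, 0], 1], [[0, -0.2, 0], [0, 0, 0], 1]]'

```text
time_s: 13.4
position: [513.8, 1.8, 88.2]
orientation: [[-0.002, 1.0, -0.005], [0.0, -0.005, -1.0], [-1.0, -0.002, -0.0]]
contact_force: [0.5, -0.9, -0.5]
opening: 0.202
```

Request:
step_arm --rows '[[[0, -0.1, 0], [0, 0, 0], 1], [[0, -0.2, 0], [0, 0, 0], 1]]'

```text
time_s: 13.6
position: [513.8, -0.3, 88.2]
orientation: [[-0.002, 1.0, -0.005], [0.0, -0.005, -1.0], [-1.0, -0.002, -0.0]]
contact_force: [0.5, 0.1, -1.4]
opening: 0.205
```

Request:
step_arm --rows '[[[0, -0.1, 0], [0, 0, 0], 1], [[0, -0.2, 0], [0, 0, 0], 1]]'

```text
time_s: 13.8
position: [513.7, -1.2, 88.3]
orientation: [[-0.002, 1.0, -0.005], [0.003, -0.005, -1.0], [-1.0, -0.002, -0.003]]
contact_force: [0.1, 7.3, 0.2]
opening: 0.207
```

Request:
step_arm --rows '[[[0, -0.1, 0], [0, 0, 0], 1], [[0, -0.1, 0], [0, 0, 0], 1]]'

```text
time_s: 14.0
position: [513.6, -1.1, 88.4]
orientation: [[-0.002, 1.0, -0.004], [0.005, -0.004, -1.0], [-1.0, -0.002, -0.005]]
contact_force: [0.2, 5.4, 0.3]
opening: 0.199
```

Request:
step_arm --rows '[[[0, 0, 0], [0, 0, 0], 0.5], [[0, 0, 0], [0, 0, 0], 0.3], [[0, 0, 0], [0, 0, 0], 0.2], [[0, 0, 0], [0, 0, 0], 0.2], [[0, 0, 0], [0, 0, 0], 0.2]]'

```text
time_s: 14.5
position: [513.7, -1.3, 88.5]
orientation: [[-0.001, 1.0, -0.004], [0.005, -0.004, -1.0], [-1.0, -0.001, -0.005]]
contact_force: [0.3, 0.7, -0.6]
opening: 0.402
```

Request:
step_arm --rows '[[[0, 0, 2], [0, 0, 0], 0.2], [[0, 0, 5], [0, 0, 0], 0.2], [[0, 1, 9], [0, 0, 0], 0.2], [[-2, 6, 12], [0, 0, 0], 0.2], [[-4, 11, 12], [0, 0, 0], 0.2], [[-6, 16, 12], [0, 0, 0], 0.2], [[-8, 21, 12], [0, 0, 0], 0.2], [[-8, 24, 12], [0, 0, 0], 0.2], [[-8, 24, 12], [0, 0, 0], 0.2]]'

```text
time_s: 15.4
position: [432.1, 243.5, 208.8]
orientation: [[-0.001, 1.0, 0.003], [0.007, 0.003, -1.0], [-1.0, -0.001, -0.007]]
contact_force: [-0.9, 0.3, 0.1]
opening: 0.4
```

Run:
```python
from h import *
c=cam('top','top4');s=cam('side','side4');o=robot.observe();print(o['time_s'],o['position'],o['contact_force'],o['opening'])
A=cv2.resize(c['pixels'][165:225,280:440],(800,300),interpolation=cv2.INTER_CUBIC)
B=cv2.resize(s['pixels'][110:290,230:430],None,fx=1.66,fy=1.66,interpolation=cv2.INTER_CUBIC)
D=cv2.resize(s['pixels'][150:230,290:400],(440,298))
B=np.hstack([B,np.zeros((B.shape[0],800-440-B.shape[1],3),np.uint8),D[:B.shape[0]] if D.shape[0]>=B.shape[0] else cv2.resize(D,(440,B.shape[0]))])
cv2.imwrite('pics/c5.png',np.vstack([A,B]))
for n,w in(('t',world(c)),('s',world(s))):
    k=(w[...,0]>490)&(w[...,0]<540)&(w[...,1]<60)&(w[...,1]>-52)&(w[...,2]>40)&(w[...,2]<150);q=w[k]
    sh=q[q[:,2]<85];L=q[q[:,2]>98];print(n,'shaft',np.median(sh,0),'lug',L.mean(0) if len(L) else 0,'shaft x',np.percentile(sh[:,0],[2,98]),'zfit',np.polyfit(sh[:,1],sh[:,2],1))
    k=w[(w[...,0]>540)&(w[...,0]<645)&(w[...,1]<-50)&(w[...,1]>-220)];print('lid top',np.nanpercentile(k[:,2],95))
```

```text
15.5 [433.18689923 239.72045592 208.43576878] [ 0.51984509 -0.42440772  1.0872176 ] 0.39918838251736477
t shaft [513.37875471 -30.73226967  74.55115597] lug [517.20410841  -5.41817128 104.02222579] shaft x [503.27742506 531.54042461] zfit [3.41572411e-03 7.38883166e+01]
lid top 124.55958511817485
s shaft [514.05010144 -16.13618917  75.26340898] lug [517.22363003  -6.95803237 102.4699246 ] shaft x [506.21744796 530.77831393] zfit [6.72151248e-03 7.56679378e+01]
lid top 123.29982494185205
```

View pics/c5.png

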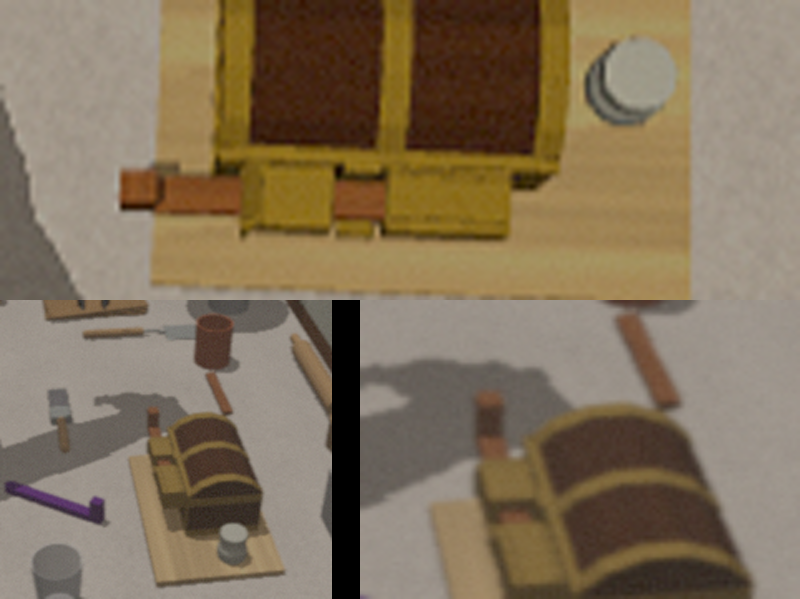

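Run:
```python
from h import *
for n in('top4','side4'):
    w=world(ld(n));k=(w[...,0]>495)&(w[...,0]<529)&(w[...,1]<40)&(w[...,1]>-25)&(w[...,2]>100)&(w[...,2]<120);q=w[k]
    print(n,len(q),q.mean(0),q.min(0),q.max(0))
# reference: tip when tip was free (top2,TCP y 168.1) gave tip -11..-14
```

```text
top4 46 [513.70544879   3.0165502  104.69812584] [505.44962576  -5.81546399 100.22342451] [522.7145503   11.19593887 109.33569804]
side4 31 [515.11638065  -2.26154159 103.4571535 ] [506.62811295 -13.64175356 100.25051475] [524.38557403  15.33020718 109.80681717]
```

The bar is seated and level, and its shaft shows through the gap over the catch. The lug reads about 2 mm further out than the contact point. I'll nudge it gently with shut fingers from behind to check that releasing it didn't back it off.

Request:
step_arm --rows '[[[4, -8, 0], [0, 0, 0], 1], [[8.05, -16, 0], [0, 0, 0], 1], [[8.05, -19, -4], [0, 0, 0], 1], [[8.05, -19, -8], [0, 0, 0], 1], [[8.05, -19, -12], [0, 0, 0], 1], [[8.05, -19, -12], [0, 0, 0], 1], [[8.05, -19, -12], [0, 0, 0], 1], [[8.05, -19, -12], [0, 0, 0], 1], [[8.05, -19, -12], [0, 0, 0], 1]]'

```text
time_s: 16.4
position: [514.8, 49.4, 90.1]
orientation: [[0.001, 1.0, -0.001], [0.004, -0.001, -1.0], [-1.0, 0.001, -0.004]]
contact_force: [0.1, 0.3, 0.4]
opening: 0.004
```

Request:
step_arm --rows '[[[0, -0.5, 0], [0, 0, 0], 1], [[0, -1.0, 0], [0, 0, 0], 1], [[0, -1.5, 0], [0, 0, 0], 1]]'

```text
time_s: 16.7
position: [515.3, 34.3, 91.0]
orientation: [[0.003, 1.0, -0.001], [0.004, -0.001, -1.0], [-1.0, 0.003, -0.004]]
contact_force: [0.2, -0.2, 0.4]
opening: 0.0
```

Request:
step_arm --rows '[[[0, -0.2, 0], [0, 0, 0], 1], [[0, -0.4, 0], [0, 0, 0], 1], [[0, -0.6, 0], [0, 0, 0], 1]]'

```text
time_s: 17.0
position: [515.3, 28.1, 91.1]
orientation: [[0.003, 1.0, -0.001], [0.004, -0.001, -1.0], [-1.0, 0.003, -0.004]]
contact_force: [1.2, -0.8, -0.1]
opening: 0.004
```

Request:
step_arm --rows '[[[0, -0.1, 0], [0, 0, 0], 1], [[0, -0.2, 0], [0, 0, 0], 1]]'

```text
time_s: 17.2
position: [515.3, 26.1, 91.0]
orientation: [[0.003, 1.0, -0.0], [0.004, -0.001, -1.0], [-1.0, 0.003, -0.004]]
contact_force: [-0.5, 0.8, -0.2]
opening: -0.003
```

Request:
step_arm --rows '[[[0, -0.1, 0], [0, 0, 0], 1], [[0, -0.2, 0], [0, 0, 0], 1]]'

```text
time_s: 17.4
position: [515.2, 24.1, 90.9]
orientation: [[0.003, 1.0, -0.0], [0.004, -0.0, -1.0], [-1.0, 0.003, -0.004]]
contact_force: [0.0, 0.1, -0.3]
opening: -0.001
```

Request:
step_arm --rows '[[[0, -0.1, 0], [0, 0, 0], 1], [[0, -0.1, 0], [0, 0, 0], 1]]'

```text
time_s: 17.6
position: [515.2, 23.5, 90.9]
orientation: [[0.003, 1.0, -0.0], [0.005, -0.0, -1.0], [-1.0, 0.003, -0.005]]
contact_force: [0.3, 2.7, 1.0]
opening: 0.003
```

Request:
step_arm --rows '[[[0, -0.1, 0], [0, 0, 0], 1], [[0, -0.1, 0], [0, 0, 0], 1]]'

```text
time_s: 17.8
position: [515.1, 23.4, 91.0]
orientation: [[0.003, 1.0, 0.001], [0.007, 0.001, -1.0], [-1.0, 0.003, -0.007]]
contact_force: [0.2, 5.4, 0.8]
opening: 0.001
```

Firm contact straight away at 5 N with no travel, so the bar is home. Backing off.

Request:
step_arm --rows '[[[0, 1, 0], [0, 0, 0], 1], [[0, 4, 0], [0, 0, 0], 1], [[0, 8, 4], [0, 0, 0], 1], [[-2, 13, 9], [0, 0, 0], 1], [[-5, 18, 12], [0, 0, 0], 1], [[-7, 22, 12], [0, 0, 0], 1], [[-7, 22, 12], [0, 0, 0], 1], [[-7, 22, 12], [0, 0, 0], 1]]'

```text
time_s: 18.6
position: [443.8, 246.9, 212.8]
orientation: [[0.006, 1.0, 0.006], [0.009, 0.006, -1.0], [-1.0, 0.006, -0.009]]
contact_force: [0.4, -0.7, 0.3]
opening: 0.006
```

Run:
```python
from h import *
cam('top','top5');cam('side','side5')
for n in('top5','side5'):
    w=world(ld(n));k=(w[...,0]>495)&(w[...,0]<529)&(w[...,1]<40)&(w[...,1]>-25)&(w[...,2]>100)&(w[...,2]<120);q=w[k]
    l=w[(w[...,0]>540)&(w[...,0]<645)&(w[...,1]<-50)&(w[...,1]>-220)]
    print(n,len(q),q.mean(0),q.min(0)[1],q.max(0)[1],'lid',np.nanpercentile(l[:,2],95))
a,b=ld('side0')['pixels'],ld('side5')['pixels']
cv2.imwrite('pics/c6.png',np.hstack([cv2.resize(x[90:390,200:600],(400,300)) for x in(a,b)]))
o=robot.observe();print(o['time_s'],o['contact_force'],o['position'])
```

```text
top5 44 [513.77176109   2.84725943 104.99622992] -5.81008094977542 11.185060828171807 lid 124.80281532756827
side5 30 [515.44822106  -2.13534016 103.72876685] -12.52192268774752 9.951730623624599 lid 123.06301779151411
18.7 [ 0.11083301 -0.53713441  0.00385931] [444.84324685 244.19196726 211.1688825 ]
```

View pics/c6.png

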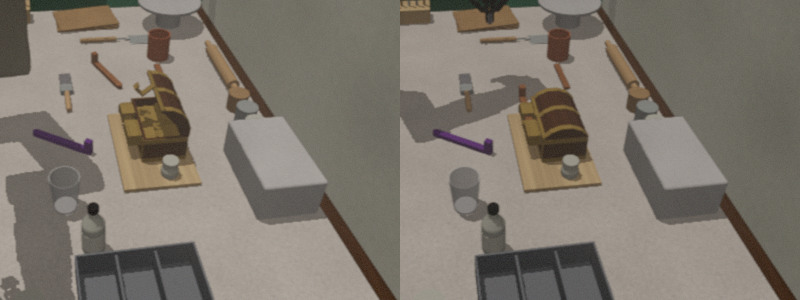

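The before and after views match except that the lid is now shut and the bar is bolted. Everything else stands where it was.

```bash
python3 -c "
from h import *
print(robot.finish_job())"
```

```text
the job is handed in; nothing more can be done
None
```

The lid is shut, the bar is bolted home against the hidden stop and let go, and the job is handed in at 18.7 s.

- **Lid:** I pressed it shut with closed fingers. The wrist force peaked at about 28 N once it seated, well above the 2–6 N the hinge needs. The cameras read the dome at 123–125 mm, against 122 mm nominal.
- **Bar:** I slid it in nose first with no measurable resistance until it stopped firmly at about 7 N. By my estimate that is 115–119 mm past the mouth, inside the stop's 92–122 mm range. Pushing again gained no travel, and I let go.
- **Check on the bar:** After release the lug read about 2 mm further out than expected. I nudged it from behind with shut fingers: contact was firm at about 5 N and the bar did not move. I put the 2 mm down to camera calibration or slip in the grip.
- **Other things:** Before and after side views show them unmoved, and the gripper is clear with no contact force. That comparison was by eye.
- **Camera disagreement:** The top and side views differ by about 5 mm on the lug's position along the bar. I trusted the contact readings over the pictures.

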